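# Point out the marinade ingredients to the cook

## Robot

A 7-joint arm with a two-finger parallel gripper is mounted at the origin on a cart in front of the work surface, level with it; the furniture and walls round the work are solid. World frame = base frame: x ahead of the robot, y to its left, z up, the work surface at z = 0. Lengths are in m, angles in rad, forces in N, time in s.
With the tool pointing down it reaches from about 0.35 to 0.9 m from the base axis. Payload 19.9 kg.
Tool frame: the origin (TCP) lies midway between the tips of the shut fingers; the grasp point (between the pads) lies 19 mm behind it; z points along the fingers, y is the direction in which the jaws open and shut (so a half turn about z gives the same grasp; the last joint's range is limited). The gripper opens to 94 mm and grips with 3 to 60 N. Pads are 16 mm wide; open, the fingers measure 119 mm over their backs; the gripper's body (75 mm by 177 mm) begins 78 mm behind the grasp point.
Start: joints at [1.147, 0.417, -0.01, 1.614, 0.005, 1.111, -0.053], TCP at [0.233, -0.58, 0.205] pointing down, gripper open.
Joint ranges: [-2.81, 2.81], [-0.39, 2.02], [-1.27, 1.25], [0.06, 2.57], [-1.19, 4.33], [0.19, 2], [-2.82, 2.82]. Speed limits (rad/s): [1.89, 1.89, 2.39, 2.39, 3.01, 3.01, 3.01].

## Interface

Orientations are given as a rotation vector (axis times angle).
In Python, from plant import r gives the robot as it stands.
- The arm moves only by the shell command python3 -m handwheel 'ROWS' [OPENING] [FORCE]. ROWS is JSON, a list of rows, each a list of 2 entries, a list of its own where there are three numbers: the shift along the tool's x, y, z in m, then the turn about the tool's z in degrees. In form: [[[x, y, z], spin], ...]. A call has 1 to 12 rows; each row shifts and turns the commanded pose from where the row before left it, along the tool's axes as they then stand; what a row does not reach is not made up. A row lasts 1/8 s, in which the tool goes at most 62.5 mm and 10.7 degrees, less where a joint would pass 70% of its speed; a pose out of reach is approached as far as the arm can. A call is refused whole if a number of a shift passes 0.0625 or a number of a turn 10.7, either way. A call with a gripper value outside its range is refused whole. OPENING is the closure in counts, from 0 (fully open) to 255 (shut), set as the call begins (- or left out, the last holds). The fingers move at their own pace and stop on an object; FORCE is the grip in N (left out, the last holds). Time passes only in rows, so rows that do not move let the fingers close. It gives the time, the measured TCP pose, the force and the opening at its end, in the units of the state.
- r.observe(): the state, without advancing time (a new reading comes with each control period).
- r.grab_frame(name): name is "scene" or "top"; returns a dict with "image" (400x640x3 uint8, red, green, blue), "intrinsics" (3x3 intrinsics, pixels), "rvec" (rotation vector, rad) and "tvec" (3), from world to camera coordinates, as OpenCV has them. Camera axes: x right, y down, z forward; pixel columns grow to the right and rows downward; lengths in m; the calibration is good to about 2 mm. A picture is of the moment at which its call begins. There is no depth.
- r.close_job(): hands the job in, once; it reports no verdict.
Trained networks look in a picture, given as the dict that the camera call returned (one of the last four; its "shot" number tells which), for a name from the list of things; names that differ only in an ending like _2 or _b are one class to them, and where a whole thing is asked for, a point or a joint stands for the part that bears it (a point fixed in the world has none). Each returns a list of dicts, best first, with "p" (0 to 1); they miss things now and then, are a little off and sometimes report something else, mostly with a low value. They report only what shows in the picture. A call takes as long as a camera call.
- r.find_in(picture, query): "box" ([left, top, right, bottom] in pixels, round what is visible of it).
- r.trace(picture, query): "mask" (400x640 bool, what is visible of it) and "box" ([left, top, right, bottom] in pixels, round what is visible of it).
The state is a dict: "time_s": time; "joint_positions": joint angles; "dq": joint speeds; "effort": joint torques, N m; "position": TCP position; "eef_rot": TCP orientation; "contact_force": force on the tool from outside, world axes, zero at the start; "wrist_torque": the same for the moment, N m; "finger_gap": finger opening in m.
Only numpy, scipy, OpenCV 4.12 (cv2) and the standard library are available. Lean on these libraries where they do the work, as an engineer would, in place of code of your own. Each camera call takes 0.05 s, during which the arm holds its last target.

## Task

Show the cook what goes into the marinade, in this order, by pointing with the fingertips from above: first the garlic bulb, then the glass cruet, then the salt shaker whose pour flap has been left standing open (its twin is shut). Hold the fingertips just above the middle of each, a few centimetres clear of its highest point (at most 6), for at least a second, and finish still pointing at the open salt shaker. Touch and move nothing, do not point at the onion or the shut shaker, and on the way keep the fingertips at least 6 cm above the tops of those two or go round them.

Things in the scene. Friction and masses are not known exactly. Their poses are not given: they have to be found in the camera images.
- garlic: garlic bulb, pale, loose, 56 mm wide and 56 mm high, the smallest of the five things in the work area; origin at the centre of its underside on the worktop, z up; its tip is 56 mm above the origin
- cruet: clear glass vinegar cruet with a round 75 mm belly and a slim stopper, loose, 107 mm high; origin at the centre of its underside, z up; the top of the stopper is 107 mm above the origin, on the axis
- salt_open: round salt shaker, 67 mm across, loose, its cap 136 mm high, with the pour flap standing open above the cap; origin at the centre of its underside, z up, +x away from the pour hole; the flap (42 mm wide, 26 mm long, hinge along y just beside the axis at 133 mm height) reaches up to 159 mm above the origin, near the axis, and swings at a light touch
- salt_open_flap (a joint): pour flap of the open salt shaker: 0 shut flat on the cap, 1.57 straight up; starts between 1.3 and 1.85 and must be left so
- salt_shut: the twin salt shaker with its flap shut flat, 67 mm across and 136 mm high, loose; not to be pointed at; origin at the centre of its underside, z up
- onion: brown onion, 75 mm wide and 77 mm high, loose; larger than the garlic bulb; not to be pointed at; origin at the centre of its underside, z up

How it is judged:
On the way, in this order (a step that is already met when the one before it is completed fails the run):
1. fingertips held just above the garlic bulb for 1 s (horizontal distance between the grasp point and garlic below 0.035 m and z of the grasp point in the frame of garlic between 0.068 and 0.146 m), for 1 s.
2. then held just above the stopper of the cruet for 1 s (horizontal distance between the grasp point and cruet below 0.035 m and z of the grasp point in the frame of cruet between 0.119 and 0.197 m), for 1 s.
3. then held just above the open salt shaker for 1 s (horizontal distance between the grasp point and salt_open below 0.035 m and z of the grasp point in the frame of salt_open between 0.17 and 0.248 m), for 1 s.
At the end, for the whole second after the job is handed in: The grasp point between the fingers is still over the open salt shaker (within 35 mm sideways of its axis, 12 to 90 mm above its open flap's top, that is, fingertips up to about 70 mm above it), the flap is still open (over 1.1 rad), and all five things stand at rest within 8 mm of where they stood (all of step 3 and value of joint salt_open_flap above 1.1 rad and distance of each of garlic, cruet, salt_open, salt_shut, onion from where it was at the start of the episode below 0.008 m and linear speed of each of garlic, cruet, salt_open, salt_shut, onion below 0.02 m/s); the robot touches nothing.
It fails at once if the robot touches something (contact force between any of the arm, the fingers and anything else above 1 N or contact force between the fingers and garlic above 0.3 N or contact force between the fingers and cruet above 0.3 N or contact force between the fingers and salt_open above 0.3 N or contact force between the fingers and salt_shut above 0.3 N or contact force between the fingers and onion above 0.3 N).
It fails at once if one of the five things is moved or lifted more than 10 mm, or tipped (distance of any of garlic, cruet, salt_open, salt_shut, onion from where it was at the start of the episode above 0.01 m or angle between any of garlic, cruet, salt_open, salt_shut, onion's own z axis and vertical above 0.15 rad).
It fails at once if the open flap is knocked shut (value of joint salt_open_flap below 1 rad).
It fails at once if the fingertips come over the onion or the shut shaker (grasp point within 30 mm of its axis and less than 70 mm above its top) ((horizontal distance between the grasp point and onion below 0.03 m and z of the grasp point in the frame of onion below 0.147 m) or (horizontal distance between the grasp point and salt_shut below 0.03 m and z of the grasp point in the frame of salt_shut below 0.206 m)).
It also fails if it takes over 58 s, if anything falls off the work surface, if the arm or the gripper's body presses on something with over 40 N, if the wrist force passes 120 N, or if a joint passes its speed limit or range.

## Working session

There is one attempt and no reset: what is moved stays moved. The work goes in short steps, Python scripts to look and compute and a shell command to move; the robot and the scene stay as the last step left them, time stands still between calls to the robot, and variables do not carry over. Pictures are saved under pics/ and viewed, and the job is handed in when it is done.

```bash
ls; mkdir -p pics
python3 - <<'E'
from plant import r
import cv2,numpy as np
s=r.observe();print({k:np.round(v,3) for k,v in s.items()})
for n in["scene","top"]:
    f=r.grab_frame(n);cv2.imwrite(f"pics/{n}0.png",f["image"][:,:,::-1])
    R=cv2.Rodrigues(np.array(f["rvec"]))[0];print(n,f["intrinsics"],"cam",-R.T@np.array(f["tvec"]).ravel())
    for q in["garlic","cruet","salt_open","salt_shut","onion","salt_open_flap"]:
        print(q,[(round(d["p"],2),np.round(d["box"]).tolist()) for d in r.find_in(f,q)][:4])
E
```

```text
pics
{'time_s': np.float64(0.0), 'joint_positions': array([ 1.148,  0.418, -0.01 ,  1.614,  0.005,  1.111, -0.053]), 'dq': array([-0.001, -0.001,  0.002, -0.002,  0.001, -0.   , -0.001]), 'effort': array([ 1.0000e-03, -8.5125e+01,  6.4000e-01, -4.2599e+01, -4.9000e-02,
        1.8000e-02,  0.0000e+00]), 'position': array([ 0.233, -0.58 ,  0.205]), 'eef_rot': array([-3.083, -0.596,  0.   ]), 'contact_force': array([ 0.608, -0.208, -0.552]), 'wrist_torque': array([-0.003,  0.001,  0.01 ]), 'finger_gap': np.float64(0.094)}
scene [[370.1066223    0.         321.23975152]
 [  0.         370.1066223  199.114666  ]
 [  0.           0.           1.        ]] cam [ 0.73590613 -0.65075857  0.52569616]
garlic [(0.72, [310.0, 195.0, 328.0, 216.0])]
cruet [(0.75, [278.0, 199.0, 310.0, 269.0]), (0.53, [362.0, 172.0, 380.0, 210.0])]
salt_open [(0.66, [278.0, 198.0, 312.0, 271.0])]
salt_shut [(0.89, [348.0, 191.0, 371.0, 245.0])]
onion [(0.88, [315.0, 263.0, 353.0, 305.0])]
salt_open_flap [(0.44, [290.0, 204.0, 298.0, 214.0])]
top [[490.37679746   0.         318.93665976]
 [  0.         490.37679746 198.29947647]
 [  0.           0.           1.        ]] cam [0.45440521 0.07728383 0.93453851]
garlic [(0.66, [246.0, 217.0, 272.0, 246.0])]
cruet [(0.82, [200.0, 145.0, 239.0, 183.0])]
salt_open [(0.78, [358.0, 207.0, 403.0, 249.0])]
salt_shut [(0.74, [294.0, 134.0, 336.0, 183.0])]
onion [(0.98, [400.0, 155.0, 436.0, 195.0])]
salt_open_flap [(0.7, [371.0, 221.0, 392.0, 230.0])]
```

View pics/scene0.png

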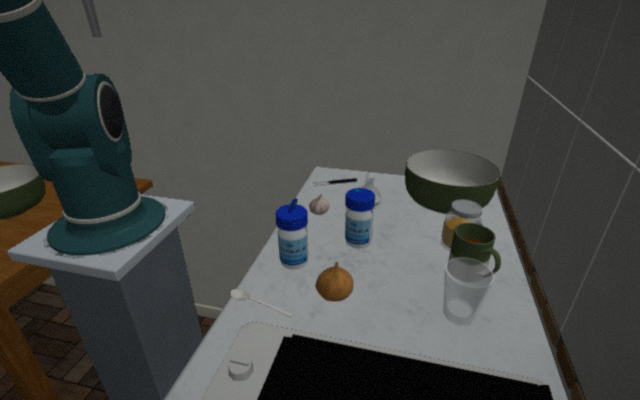

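View pics/top0.png

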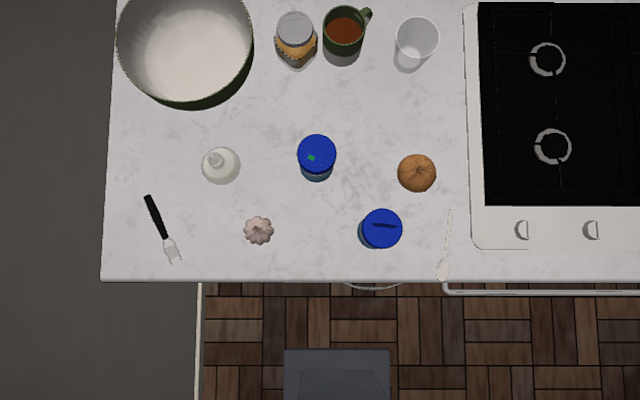

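Run:
```python
from plant import r
import cv2,numpy as np
from scipy.optimize import least_squares
P={}
F={n:r.grab_frame(n) for n in["scene","top"]}
def ray(f,u,v):
    R=cv2.Rodrigues(np.array(f["rvec"]))[0];c=-R.T@np.array(f["tvec"]).ravel()
    return c,R.T@np.linalg.inv(f["intrinsics"])@[u,v,1]
def atz(f,u,v,z):
    c,d=ray(f,u,v);return c+d*(z-c[2])/d[2]
print("hand-read top pixels")
for n,u,v,z in[("garlic",258,230,.03),("cruet stopper",215,157,.105),("cruet belly",221,166,.035),("open cap",381,228,.13),("shut cap",316.5,154,.13),("onion",417,173,.038)]:
    print(n,np.round(atz(F["top"],u,v,z),3))
print("hand-read scene pixels")
for n,u,v,z in[("garlic",319,206,.025),("open cap",292,216,.125),("shut cap",360,201,.125),("onion",335,284,.035),("cruet stopper top",369,174,.105)]:
    print(n,np.round(atz(F["scene"],u,v,z),3))
for n in F:
  for q,z in[("garlic",.028),("cruet",.04),("salt_open",.07),("salt_shut",.07),("onion",.038)]:
    for d in r.trace(F[n],q)[:2]:
        ys,xs=np.nonzero(d["mask"]);print(n,q,round(d["p"],2),round(xs.mean()),round(ys.mean()),len(xs),np.round(atz(F[n],xs.mean(),ys.mean(),z),3))
for q in[(215,35)]: pass
print("bowl rim near",atz(F["top"],185,108,.0),"tallest far things",atz(F["top"],297,30,.1))
s=r.observe();R=cv2.Rodrigues(s["eef_rot"])[0];print("tool axes (columns)\n",np.round(R,3))
```

```text
hand-read top pixels
garlic [0.517 0.18  0.03 ]
cruet stopper [0.637 0.248 0.105]
cruet belly [0.635 0.251 0.035]
open cap [ 0.513 -0.033  0.13 ]
shut cap [0.637 0.073 0.13 ]
onion [ 0.623 -0.115  0.038]
hand-read scene pixels
garlic [0.521 0.178 0.025]
open cap [ 0.52  -0.04   0.125]
shut cap [0.645 0.055 0.125]
onion [ 0.629 -0.119  0.035]
cruet stopper top [0.642 0.239 0.105]
scene garlic 0.84 319 206 284 [0.522 0.173 0.028]
scene cruet 0.74 373 188 300 [0.65  0.286 0.04 ]
scene salt_shut 0.66 359 217 1618 [0.642 0.075 0.07 ]
scene onion 0.73 335 284 1060 [ 0.629 -0.122  0.038]
top garlic 0.81 258 230 622 [0.517 0.18  0.028]
top salt_open 0.66 380 229 1416 [ 0.515 -0.039  0.07 ]
top salt_shut 0.7 316 158 1516 [0.644 0.074 0.07 ]
top onion 0.71 416 173 1239 [ 0.623 -0.113  0.038]
top onion 0.71 258 230 659 [0.516 0.18  0.038]
bowl rim near [ 7.58200830e-01  3.31143548e-01 -1.11022302e-16] tallest far things [0.87186402 0.10854557 0.1       ]
tool axes (columns)
 [[ 0.928  0.373 -0.   ]
 [ 0.373 -0.928  0.   ]
 [-0.    -0.    -1.   ]]
```

The top view shows garlic at (258,230), cruet at (220,164), the shut shaker at (316,154), the open shaker with its flap line at (381,228), and the onion at (417,173). The scene view agrees: its raised flap is on the shaker at (292,204). The top-view positions are consistent with it to about 1 cm. I'll lift first, partly closing the fingers.

```bash
python3 -m handwheel '[[[0,0,-0.01],0],[[0,0,-0.02],0],[[0,0,-0.02],0],[[0,0,-0.02],0],[[0,0,-0.005],0],[[0.01,-0.01,0],0],[[0.02,-0.02,0],0],[[0.02,-0.02,0],0],[[0,0,0],0]]' 200
```

```text
time_s: 2.42
position: [0.2621, -0.5126, 0.28]
eef_rot: [-3.083, -0.601, -0.0]
contact_force: [0.1, -1.1, 0.1]
finger_gap: 0.0204
```

```bash
python3 -m handwheel '[[[0.02,-0.022,0],0],[[0.028,-0.03,0],0],[[0.028,-0.03,0],0],[[0.028,-0.03,0],0],[[0.028,-0.03,0],0],[[0.028,-0.03,0],0],[[0.028,-0.03,0],0],[[0.028,-0.03,0],0],[[0.028,-0.03,0],0],[[0.028,-0.03,0],0],[[0.02,-0.022,0],0],[[0.01,-0.01,0],0]]'
python3 - <<'E'
from plant import r
import numpy as np,cv2
s=r.observe();R=cv2.Rodrigues(s["eef_rot"])[0]
print(np.round(s["joint_positions"],2),np.round(R.T@(np.array([.519,.179,.28])-s["position"]),4))
E
```

```text
time_s: 3.92
position: [0.4203, -0.1007, 0.2801]
eef_rot: [-3.084, -0.598, 0.001]
contact_force: [-0.1, -1.0, -0.0]
finger_gap: 0.0203
[ 0.6   0.01 -0.43  1.95  0.    1.18 -1.02] [ 1.961e-01 -2.226e-01  1.000e-04]
```

```bash
python3 -m handwheel '[[[0.018,-0.02,0],0],[[0.026,-0.03,0],0],[[0.026,-0.03,0],0],[[0.026,-0.03,0],0],[[0.026,-0.03,0],0],[[0.026,-0.03,0],0],[[0.026,-0.03,0],0],[[0.014,-0.015,0],0],[[0.008,-0.008,0],0],[[0,0,0],0]]'
python3 - <<'E'
from plant import r
import numpy as np,cv2
s=r.observe();R=cv2.Rodrigues(s["eef_rot"])[0]
print(np.round(s["joint_positions"],2),np.round(R.T@(np.array([.519,.179,.092])-s["position"]),4))
f=r.grab_frame("scene");cv2.imwrite("pics/s1.png",f["image"][:,:,::-1])
E
```

```text
time_s: 5.18
position: [0.5191, 0.1778, 0.2801]
eef_rot: [-3.084, -0.596, 0.001]
contact_force: [-1.0, -0.2, 0.3]
finger_gap: 0.0202
[ 0.18  0.28 -0.68  1.69  0.18  1.23 -1.74] [ 0.0005 -0.0011  0.1881]
```

View pics/s1.png

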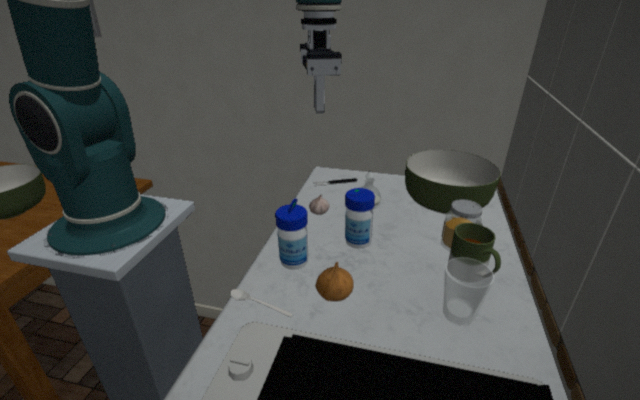

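The fingertips at (319,110) hang straight above the garlic at (319,205), so I'll descend and hold.

```bash
python3 -m handwheel '[[[0,0,0.015],0],[[0,0,0.025],0],[[0,0,0.03],0],[[0,0,0.03],0],[[0,0,0.03],0],[[0,0,0.025],0],[[0,0,0.018],0],[[0,0,0.01],0],[[0,0,0.005],0],[[0,0,0],0],[[0,0,0],0],[[0,0,0],0]]'
python3 - <<'E'
from plant import r
import cv2
f=r.grab_frame("scene");cv2.imwrite("pics/s2.png",f["image"][:,:,::-1])
f=r.grab_frame("top");cv2.imwrite("pics/t2.png",f["image"][:,:,::-1])
E
```

```text
time_s: 6.72
position: [0.5192, 0.1783, 0.0929]
eef_rot: [-3.085, -0.596, -0.001]
contact_force: [0.4, -0.2, -0.9]
finger_gap: 0.0204
```

View pics/s2.png

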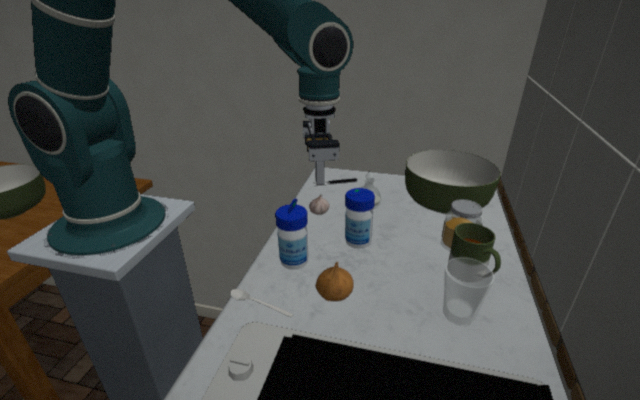

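Tips at (320,186) sit just above the garlic tip at (319,195). I'll hold for 1.5 s.

```bash
python3 -m handwheel '[[[0,0,0],0],[[0,0,0],0],[[0,0,0],0],[[0,0,0],0],[[0,0,0],0],[[0,0,0],0],[[0,0,0],0],[[0,0,0],0],[[0,0,0],0],[[0,0,0],0],[[0,0,0],0],[[0,0,0],0]]' && python3 -m handwheel '[[[0,0,-0.015],0],[[0,0,-0.03],0],[[0,0,-0.03],0],[[0,0,-0.03],0],[[0,0,-0.03],0],[[0,0,-0.015],0],[[0.02,-0.003,0],0],[[0.03,-0.005,0],0],[[0.035,-0.005,0],0],[[0.03,-0.005,0],0],[[0.02,-0.003,0],0],[[0,0,0],0]]'
python3 - <<'E'
from plant import r
import cv2,numpy as np
s=r.observe();R=cv2.Rodrigues(s["eef_rot"])[0]
print(np.round(s["joint_positions"],2),np.round(R.T@(np.array([.637,.248,.142])-s["position"]),4))
f=r.grab_frame("scene");cv2.imwrite("pics/s3.png",f["image"][:,:,::-1])
E
```

```text
time_s: 8.32
position: [0.519, 0.1782, 0.0925]
eef_rot: [-3.084, -0.596, 0.0]
contact_force: [0.1, -0.3, -0.0]
finger_gap: 0.0203
time_s: 9.82
position: [0.6365, 0.2486, 0.2416]
eef_rot: [-3.084, -0.597, 0.002]
contact_force: [-0.3, -0.1, -0.4]
finger_gap: 0.0205
[-0.01  0.57 -0.63  1.39  0.34  1.29 -1.84] [0.0004 0.0008 0.0996]
```

View pics/s3.png

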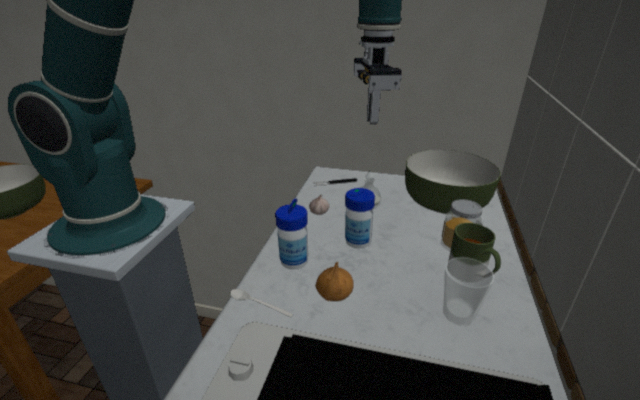

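Tips at (373,122) are over the stopper at (370,175), within about 1 cm. I'll descend 10 cm and hold.

```bash
python3 -m handwheel '[[[0,0,0.01],0],[[0,0,0.02],0],[[0,0,0.025],0],[[0,0,0.02],0],[[0,0,0.015],0],[[0,0,0.01],0],[[0,0,0],0],[[0,0,0],0],[[0,0,0],0]]'
python3 - <<'E'
from plant import r
import cv2,numpy as np
f=r.grab_frame("scene");cv2.imwrite("pics/s4.png",f["image"][:,:,::-1])
E
python3 -m handwheel '[[[0,0,0],0],[[0,0,0],0],[[0,0,0],0],[[0,0,0],0],[[0,0,0],0],[[0,0,0],0],[[0,0,0],0],[[0,0,0],0],[[0,0,0],0],[[0,0,0],0],[[0,0,0],0],[[0,0,0],0]]'
```

```text
time_s: 11.0
position: [0.6367, 0.2481, 0.1431]
eef_rot: [-3.084, -0.596, -0.001]
contact_force: [0.7, -0.7, -0.1]
finger_gap: 0.0203
time_s: 12.55
position: [0.6364, 0.248, 0.1424]
eef_rot: [-3.084, -0.596, 0.0]
contact_force: [-0.3, -0.1, -0.1]
finger_gap: 0.0202
```

View pics/s4.png

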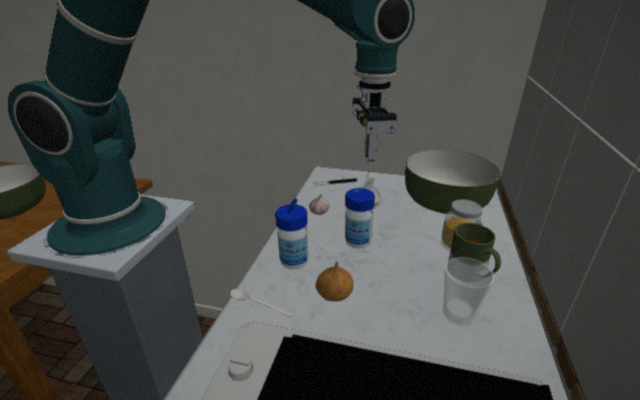

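The tips at (370,160) sit just above the stopper at (370,174), and nothing has moved. Now I'll rise and go to the open shaker.

```bash
python3 -m handwheel '[[[0,0,-0.015],0],[[0,0,-0.03],0],[[0,0,-0.03],0],[[0,0,-0.03],0],[[0,0,-0.025],0],[[0,0,-0.01],0],[[-0.015,0.015,0],0],[[-0.025,0.025,0],0],[[-0.03,0.03,0],0],[[-0.03,0.03,0],0],[[-0.03,0.03,0],0],[[-0.03,0.03,0],0]]' && python3 -m handwheel '[[[-0.025,0.025,0],0],[[-0.02,0.02,0],0],[[-0.013,0.013,0],0],[[0,0,0],0],[[0,0,0],0]]'
python3 - <<'E'
from plant import r
import cv2,numpy as np
s=r.observe();R=cv2.Rodrigues(s["eef_rot"])[0]
print(np.round(s["joint_positions"],2),np.round(R.T@(np.array([.516,-.036,.197])-s["position"]),4))
f=r.grab_frame("scene");cv2.imwrite("pics/s5.png",f["image"][:,:,::-1])
E
```

```text
time_s: 14.05
position: [0.5467, 0.0386, 0.2823]
eef_rot: [-3.085, -0.596, 0.001]
contact_force: [1.0, -0.1, -0.2]
finger_gap: 0.0204
time_s: 14.68
position: [0.5155, -0.0347, 0.2824]
eef_rot: [-3.084, -0.597, -0.0]
contact_force: [-0.3, -0.5, -0.3]
finger_gap: 0.0202
[ 0.54  0.2  -0.61  1.77  0.12  1.22 -1.29] [-0.      0.0014  0.0854]
```

View pics/s5.png

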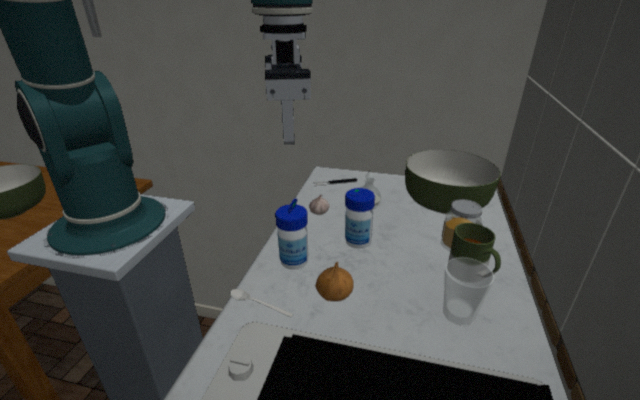

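Tips at (289,143) are over the cap at (292,214). I'll descend 82 mm.

```bash
python3 -m handwheel '[[[0,0,0.01],0],[[0,0,0.02],0],[[0,0,0.02],0],[[0,0,0.015],0],[[0,0,0.012],0],[[0,0,0.005],0],[[0,0,0],0],[[0,0,0],0],[[0,0,0],0],[[0,0,0],0],[[0,0,0],0],[[0,0,0],0]]'; python3 -m handwheel '[[[0,0,0],0],[[0,0,0],0],[[0,0,0],0],[[0,0,0],0],[[0,0,0],0],[[0,0,0],0],[[0,0,0],0],[[0,0,0],0],[[0,0,0],0],[[0,0,0],0],[[0,0,0],0],[[0,0,0],0]]'
python3 - <<'E'
from plant import r
import cv2,numpy as np
f=r.grab_frame("scene")
a=f["image"][:,:,::-1];cv2.imwrite("pics/s6.png",np.hstack([cv2.resize(a[100:300,220:420],None,fx=2,fy=2,interpolation=2),cv2.resize(cv2.imread("pics/scene0.png")[100:300,220:420],None,fx=2,fy=2,interpolation=2)]))
E
```

```text
time_s: 16.23
position: [0.5154, -0.0355, 0.2005]
eef_rot: [-3.084, -0.596, 0.0]
contact_force: [0.7, 0.1, -0.3]
finger_gap: 0.0203
time_s: 17.73
position: [0.5153, -0.0355, 0.2004]
eef_rot: [-3.084, -0.596, 0.0]
contact_force: [-0.1, 0.3, -1.1]
finger_gap: 0.02
```

View pics/s6.png

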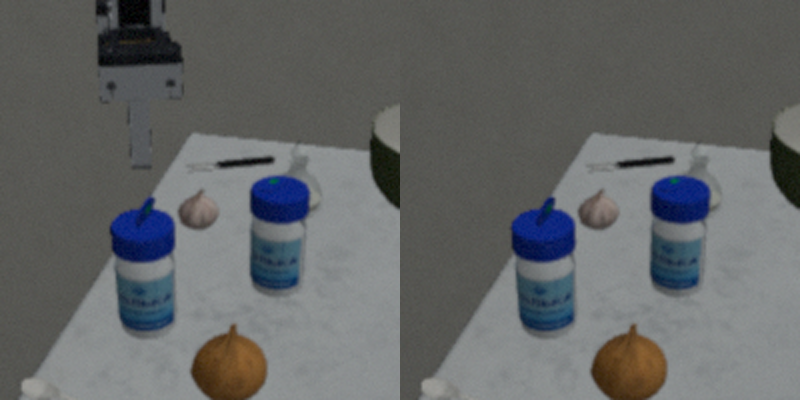

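The tips (zoomed (141,167), left half) are above the open flap at (147,203). All five things and the flap match the first picture (right half).

```bash
python3 -c "
from plant import r
print(r.close_job())"
```

```text
the job is handed in; nothing more can be done
None
```

I pointed at the garlic, then the cruet, then the open salt shaker, and handed the job in at about 18 s while still pointing at the open shaker. Each hold lasted at least 1.5 s, with the fingertips about 35–41 mm above the thing's highest point and within about 1 cm of its middle by my camera estimates. The fingers stayed partly closed, with a 20 mm gap.

- **Nothing moved or touched:** in the last picture, all five things and the open flap look the same as in the first one. Force readings stayed at noise level, about 1 N, throughout.
- **Onion and shut shaker:** I travelled high between the three targets and never passed over either of them.
- **Disagreements:** positions from the two cameras differed by up to about 1 cm for the three targets (up to 2 cm for the shut shaker), so I relied mainly on the top view. In the first scene picture the network called the open shaker a cruet, and in the top picture it offered the garlic as a second onion. I settled both by looking at the pictures.

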